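# Air the round rolls in the counter bread case

## Robot

A 6-joint arm with a two-finger parallel gripper is mounted at the origin on the work surface. World frame = base frame: x ahead of the robot, y to its left, z up, the work surface at z = 0. Lengths are in m, angles in rad, forces in N, time in s.
With the tool pointing down it reaches from about 0.4 to 0.825 m from the base axis. Payload 7 kg.
Tool frame: the origin (TCP) lies on the centre line of the jaws, within the pads' length; the fingertips stand 11 mm ahead of it and the grasp point (between the pads) lies 8 mm behind it; z points along the fingers, y is the direction in which the jaws open and shut (so a half turn about z gives the same grasp; the last joint's range is limited). The gripper opens to 88 mm and grips with 3 to 60 N. Pads are 19 mm wide; open, the fingers measure 130 mm over their backs; the gripper's body (78 mm by 193 mm) begins 47 mm behind the grasp point.
Start: joints at [-0.87, 0.359, 0.012, 0, -1.224, -0.288], TCP at [0.271, -0.618, 0.238] pointing down, gripper open.
Joint ranges: [-3.07, 3.07], [-1.43, 2.12], [-1.02, 1.25], [-3.03, 1.67], [-3.05, -0], [-3.03, 3.03]. Speed limits (rad/s): [2.39, 2.39, 3.01, 3.14, 3.14, 3.14].

## Interface

Orientations are given as [roll, pitch, yaw] about the fixed x, y, z axes, in that order (R = Rz(yaw) Ry(pitch) Rx(roll)).
In Python, from station import * gives the robot as it stands.
- The arm moves only by the tool play_rows, never from a script. Its argument "targets" is a list of rows, each a list of 7 numbers: the turn, a rotation vector about the world's x, y, z in rad, then the shift along the world's x, y, z in m, then the opening, from 0 (shut) to 1 (fully open). A call has 1 to 12 rows; each row shifts and turns the pose as measured when the row begins; what a row does not reach is not made up. A row lasts 1/8 s, in which the tool goes at most 62.5 mm and 10.7 degrees, less where a joint would pass 70% of its speed; a pose out of reach is approached as far as the arm can. A call is refused whole if a number of a shift passes 0.0625 or a number of a turn 0.188, either way. A call with a gripper value outside its range is refused whole. The fingers move at their own pace and stop on an object; "grip_force" is the grip in N (left out, the last holds). Time passes only in rows, so rows that do not move let the fingers close. It gives the time, the measured TCP pose, the force and the opening at its end, in the units of the state.
- get_state(): the state, without advancing time (a new reading comes with each control period).
- grab_frame(name): name is "scene" or "top" or "wrist"; returns (picture, depth): 420x560x3 uint8, blue, green, red; 420x560 float32, m along the optical axis (not along the pixel's ray), 0 where there is no reading.
- camera_params(name): a dict with "camera_matrix" (3x3 intrinsics, pixels), "extrinsics" (4x4, takes a point from world to camera coordinates); the wrist camera has in their place "hand_eye" (4x4, takes a point from camera to tool coordinates, whose origin is the TCP and whose axes are the flange's). Camera axes: x right, y up, looking along -z (the intrinsics and any distortion apply to the point x, -y, -z); pixel columns grow to the right and rows downward; lengths in m; the calibration is good to about 2 mm. A picture is of the moment at which its call begins: read the wrist's pose just before it. camera_params takes no time and is no camera call.
- job_done(): hands the job in, once; it reports no verdict.
The state is a dict: "t": time; "q": joint angles; "qd": joint speeds; "joint_efforts": joint torques, N m; "eef_pos": TCP position; "ee_rot": TCP orientation; "force": force on the tool from outside, world axes, zero at the start; "moment": the same for the moment, N m; "width": finger opening in m.
Only numpy, scipy, OpenCV 4.12 (cv2) and the standard library are available. Lean on these libraries where they do the work, as an engineer would, in place of code of your own. Each camera call takes 0.05 s, during which the arm holds its last target.

## Task

Give the round rolls in the bread case some air: with your fingertips press down the red lever pad at their end of the case until their lid is fully up, keep it fully up for three seconds, then let the pad come back up slowly under your fingers so that the lid settles shut softly and never drops or slams. Work by the lever alone, without touching the lids; keep the lid over the long batons shut, leave the jars and tongs where they stand, pick nothing up, and finish clear of everything.

Things in the scene. Friction and masses are not known exactly. Their poses are not given: they have to be found in the camera images.
- case: Fixed bread case: walnut plinth, black frame, wire sides. 240 mm along its x, 430 along its y, 160 high, lids shut. Origin: centre of its underside. Left bay on its +y side, right bay its mirror image at -y. Each bay's lid hinges on the middle wall and is joined by push rods to the lever at that bay's outer end: pad down, lid up. No latch, no damper: let go and the lid drops.
- rolls: Tray of eight round golden rolls (62 mm across) lying in one of the two bays, seen through the lid; either bay, it varies. Origin: underside of the tray, in the middle of that bay, 111 mm from the middle of the case along the case's y. It is not to be touched.
- batons: Tray of seven long brown batons, lying in the other bay. Origin as for the rolls.
- left_pad (a point): Middle of the top face of the left lever's red pad: 60 mm along the case's x, 40 along its y, 5 thick, 59 mm clear of the end wall. Lever up: 292 mm from the case's middle along its +y, 112 mm above the counter, face dipping 11 degrees towards the case. Fully down: 295 mm out, 52 mm up (60 mm down, on an arc of 161 mm). Pressing takes about 4 to 9 N at the pad; a hard stop then follows.
- right_pad (a point): The same on the right lever, at the -y end of the case.
- left_lever (a joint): Angle of the left lever: 0 up (lid shut), 0.377 rad at its stop, fully down (lid fully up, turned 1.0 rad). The lid turns about 0.017 rad per mm of pad travel and follows the lever both ways.
- right_lever (a joint): The same for the right lever.
- left_lid: Left lid: clear panel in a black frame, 240 mm along the case's x, 203 mm from hinge to free edge, 7 thick, 0.36 to 0.61 kg, not to be touched. Origin on its hinge line, z axis upright when shut, 14 mm from the case's middle along its y, 156 mm above the counter. Fully up, its free edge is about 330 mm above the counter, 120 mm from the case's middle.
- right_lid: The same for the right lid, on the -y side.
- jam_jar: Loose red jam jar with a white cap, 62 mm across, 85 mm high, standing beyond one end of the case; origin under its centre. Bystander.
- honey_jar: Loose amber honey jar with a brass cap, 62 mm across, 85 mm high, standing beyond the other end; origin under its centre. Bystander.
- tongs: Loose steel bread tongs lying flat on the far side of the case, 48 mm by 217 mm, 14 mm high; origin under the middle, long axis y. Bystander.

How it is judged:
On the way, in this order (a step that is already met when the one before it is completed fails the run):
1. the lid over the round rolls is fully up (above 0.9 rad) and is kept there (2.2 s or more) (((horizontal distance between rolls and left_pad below 0.24 m and angle between left_lid's own z axis and vertical above 0.9 rad) or (horizontal distance between rolls and right_pad below 0.24 m and angle between right_lid's own z axis and vertical above 0.9 rad))), for 2.2 s.
2. that lid is shut again (below 0.03 rad) (((horizontal distance between rolls and left_pad below 0.24 m and angle between left_lid's own z axis and vertical below 0.03 rad) or (horizontal distance between rolls and right_pad below 0.24 m and angle between right_lid's own z axis and vertical below 0.03 rad))), for 0.3 s.
At the end, for the whole second after the job is handed in: Both lids are shut (within 0.03 rad) and still, both jars stand upright, and jars and tongs are within 25 mm of where they started (angle between each of left_lid, right_lid's own z axis and vertical below 0.03 rad and angular speed of each of left_lid, right_lid below 0.05 rad/s and distance of each of jam_jar, honey_jar, tongs from where it was at the start of the episode below 0.025 m and angle between each of jam_jar, honey_jar's own z axis and vertical below 0.15 rad); the robot touches nothing.
It fails at once if a lid falls or is lowered too fast (over 2 rad/s, about 0.4 m/s at its free edge) ((angular speed of left_lid above 2 rad/s and velocity of joint left_lever below 0 rad/s) or (angular speed of right_lid above 2 rad/s and velocity of joint right_lever below 0 rad/s)).
It fails at once if the lid over the batons is opened (above 0.1 rad) ((horizontal distance between rolls and left_pad below 0.24 m and angle between right_lid's own z axis and vertical above 0.1 rad) or (horizontal distance between rolls and right_pad below 0.24 m and angle between left_lid's own z axis and vertical above 0.1 rad)).
It fails at once if the robot touches a lid (contact force between any of the fingers, the arm and left_lid above 0.5 N or contact force between any of the fingers, the arm and right_lid above 0.5 N).
It fails at once if a jar or the tongs are pushed away, picked up or tipped (distance of any of jam_jar, honey_jar, tongs from where it was at the start of the episode above 0.025 m or angle between any of jam_jar, honey_jar's own z axis and vertical above 0.4 rad).
It also fails if it takes over 45 s, if anything falls off the work surface, if the arm or the gripper's body presses on something with over 40 N, if the wrist force passes 120 N, or if a joint passes its speed limit or range.

## Working session

There is one attempt and no reset: what is moved stays moved. The work goes in short steps, Python scripts to look and compute and a tool call to move; the robot and the scene stay as the last step left them, time stands still between calls to the robot, and variables do not carry over. Pictures are saved under pics/ and viewed, and the job is handed in when it is done.

Besides the shell and the picture viewer there is one more tool, called after "Emit:" as name(argument=value, ...) on one line, values as JSON. play_rows: Moves the arm, as the interface text tells. Its arguments: {"type":"object","properties":{"targets":{"type":"array","items":{"type":"array","items":{"type":"number"}}},"grip_force":{"type":"number"}},"required":["targets"]}

```bash
ls; mkdir -p pics
python3 - <<'E'
from station import *
import cv2,numpy as np
s=get_state()
print({k:np.round(v,3).tolist() for k,v in s.items()})
for n in("scene","top"):
    im,d=grab_frame(n); cv2.imwrite(f"pics/{n}0.png",im); np.save(f"pics/{n}0.npy",d)
    print(n,camera_params(n))
E
```

```text
pics
{'t': 0.0, 'q': [-0.87, 0.359, 0.011, -0.0, -1.224, -0.288], 'qd': [-0.001, 0.0, 0.001, 0.001, 0.0, -0.001], 'joint_efforts': [0.001, -58.273, 29.306, 6.997, 0.007, -0.0], 'eef_pos': [0.271, -0.618, 0.237], 'ee_rot': [3.14, -0.0, -2.729], 'force': [-0.31, -1.225, -0.02], 'moment': [-0.01, -0.007, 0.029], 'width': 0.087}
scene {'camera_matrix': array([[468.94133013,   0.        , 284.59244033],
       [  0.        , 468.94133013, 207.87224613],
       [  0.        ,   0.        ,   1.        ]]), 'extrinsics': array([[-0.3385931 ,  0.94086956,  0.01091708,  0.16459402],
       [-0.74224392, -0.27420808,  0.61146046,  0.32857505],
       [ 0.57829809,  0.19893315,  0.79119967, -1.97546206],
       [ 0.        ,  0.        ,  0.        ,  1.        ]])}
top {'camera_matrix': array([[534.72863885,   0.        , 284.72415083],
       [  0.        , 534.72863885, 218.7515334 ],
       [  0.        ,   0.        ,   1.        ]]), 'extrinsics': array([[-0.01007458, -0.99991807, -0.00789605,  0.0398395 ],
       [ 0.98560073, -0.01126261,  0.1687138 , -0.53382271],
       [-0.1687889 , -0.00608264,  0.98563345, -1.72928586],
       [ 0.        ,  0.        ,  0.        ,  1.        ]])}
```

View pics/scene0.png

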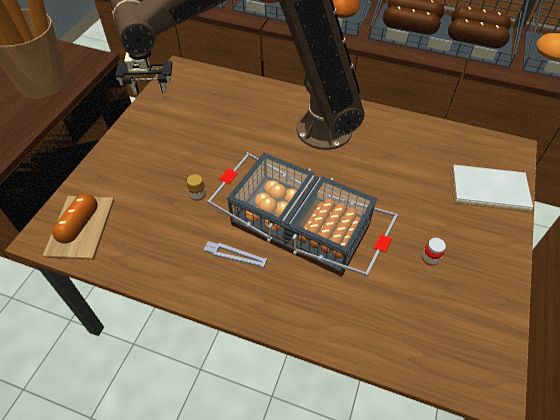

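View pics/top0.png

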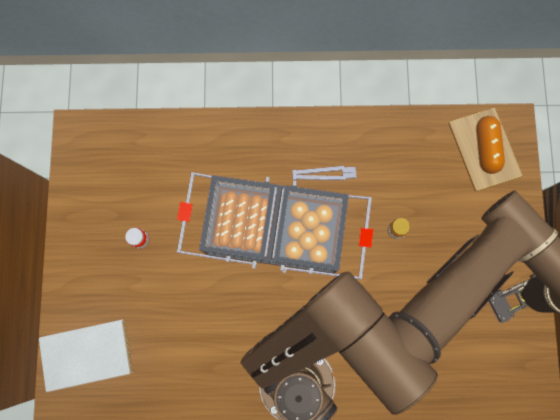

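The rolls are in the right (-y) bay. Its red pad is at top (366,238) and the left pad at (184,212). The honey jar stands just beyond the right pad, at about (400,228).

```bash
cat > h.py <<'E'
import numpy as np,cv2
from station import *
def ray(n,u,v):
    c=camera_params(n);K=c["camera_matrix"];E=c["extrinsics"]
    d=np.array([(u-K[0,2])/K[0,0],-(v-K[1,2])/K[1,1],-1.])
    R=E[:3,:3];return -R.T@E[:3,3],R.T@d
def onz(n,u,v,z):
    o,d=ray(n,u,v);return o+d*(z-o[2])/d[2]
def bydepth(n,u,v,D):
    o,d=ray(n,u,v);return o+d*D
def redblobs(im):
    b,g,r=[im[...,i].astype(int) for i in range(3)]
    m=((r>150)&(g<60)&(b<60)).astype(np.uint8)
    n,l,s,c=cv2.connectedComponentsWithStats(m)
    return [(c[i],s[i,4],l==i) for i in range(1,n) if s[i,4]>30]
E
python3 - <<'E'
from h import *
P={}
for n in("scene","top"):
    im=cv2.imread(f"pics/{n}0.png");D=np.load(f"pics/{n}0.npy")
    for c,a,m in redblobs(im):
        d=np.median(D[m]); print(n,c.round(1),a,"z.112",onz(n,*c,.112).round(4),"depth",bydepth(n,*c,d).round(4))
    if n=="top":
        for nm,u,v,z in(("honeycap",401,226.5,.085),("jamcap",135,237,.085)): print(nm,onz(n,u,v,z).round(3),bydepth(n,u,v,D[int(v),int(u)]).round(3))
        crop=im[150:290,160:430];cv2.imwrite("pics/crop.png",cv2.resize(crop,None,fx=2.9,fy=2.9,interpolation=cv2.INTER_CUBIC))
E
```

```text
scene [228.  175.7] 153 z.112 [ 0.4635 -0.2227  0.112 ] depth [ 0.4647 -0.2221  0.1134]
scene [382.5 242.8] 186 z.112 [0.5541 0.355  0.112 ] depth [0.5549 0.3549 0.1132]
scene [431.4 252.2] 53 z.112 [0.5353 0.5077 0.112 ] depth [0.4993 0.5149 0.0625]
top [365.6 237.3] 197 z.112 [ 0.4602 -0.2222  0.112 ] depth [ 0.4602 -0.2221  0.1126]
top [142.3 240.5] 34 z.112 [0.458  0.4869 0.112 ] depth [0.4653 0.5021 0.0569]
honeycap [ 0.498 -0.342  0.085] [ 0.497 -0.34   0.09 ]
jamcap [0.473 0.518 0.085] [0.473 0.518 0.087]
```

View pics/crop.png

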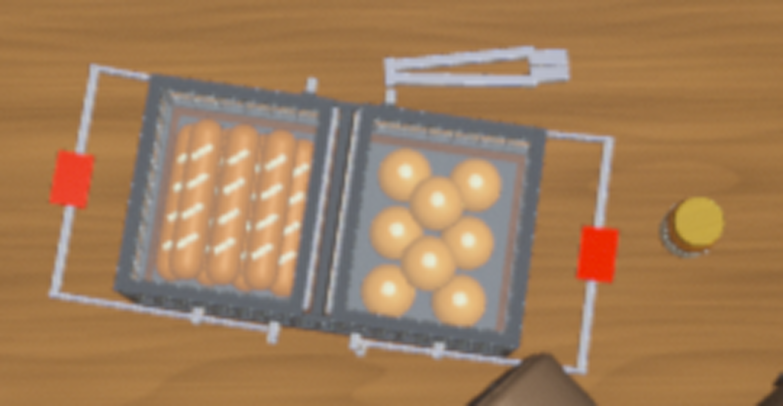

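Emit:
play_rows(targets=[[0, 0, 0.167, 0.024, 0.05, 0, 0], [0, 0, 0.167, 0.024, 0.05, 0, 0], [0, 0, 0.167, 0.024, 0.05, 0, 0], [0, 0, 0.167, 0.024, 0.05, 0, 0], [0, 0, 0.167, 0.024, 0.05, 0, 0], [0, 0, 0.167, 0.024, 0.05, 0, 0], [0, 0, 0, 0.024, 0.05, 0, 0], [0, 0, 0, 0, 0, 0, 0]], grip_force=20)

```text
t: 1.1
eef_pos: [0.4403, -0.2564, 0.2325]
ee_rot: [3.135, 0.0, -1.695]
force: [0.2, -0.7, -0.9]
width: 0.0133
```

Emit:
play_rows(targets=[[0, 0, -0.034, 0.021, 0.033, -0.03, 0], [0, 0, 0, 0, 0, -0.01, 0], [0, 0, 0, 0, 0, 0, 0]])

```text
t: 1.48
eef_pos: [0.4615, -0.223, 0.1917]
ee_rot: [3.135, -0.0, -1.729]
force: [0.2, 0.7, 1.1]
width: 0.0003
```

Run:
```python
from h import *
s=get_state();print({k:np.round(v,3).tolist() for k,v in s.items()})
for n in("scene","top","wrist"):
    im,d=grab_frame(n); cv2.imwrite(f"pics/{n}1.png",im); np.save(f"pics/{n}1.npy",d)
w=camera_params("wrist");print(w)
im=cv2.imread("pics/scene1.png");cv2.imwrite("pics/s1c.png",cv2.resize(im[60:280,120:400],None,fx=2.7,fy=2.7))
from scipy.spatial.transform import Rotation as R
wi=cv2.imread("pics/wrist1.png");D=np.load("pics/wrist1.npy");K=w["camera_matrix"]
T=np.eye(4);T[:3,:3]=R.from_euler("xyz",s["ee_rot"]).as_matrix();T[:3,3]=s["eef_pos"];T=T@w["hand_eye"]
for c,a,m in redblobs(wi):
    d=np.median(D[m]);p=T@np.array([(c[0]-K[0,2])/K[0,0]*d,-(c[1]-K[1,2])/K[1,1]*d,-d,1]);print(c,a,p.round(4))
```

```text
{'t': 1.475, 'q': [-0.067, 0.132, -0.403, -0.0, -1.042, -0.091], 'qd': [0.004, 0.002, 0.004, -0.002, 0.0, -0.005], 'joint_efforts': [0.503, -36.952, 26.329, 6.252, 0.206, -0.041], 'eef_pos': [0.461, -0.223, 0.192], 'ee_rot': [3.135, -0.0, -1.729], 'force': [0.204, 0.716, 1.08], 'moment': [-0.019, 0.097, 0.027], 'width': 0.0}
{'camera_matrix': array([[310.96102704,   0.        , 274.21069917],
       [  0.        , 310.96102704, 203.15369336],
       [  0.        ,   0.        ,   1.        ]]), 'hand_eye': array([[-1.83935649e-04,  9.64688996e-01,  2.63391548e-01,
         7.14791898e-02],
       [ 9.99998782e-01,  5.85655217e-04, -1.44666646e-03,
         7.02749188e-04],
       [-1.54983984e-03,  2.63390961e-01, -9.64687929e-01,
        -1.47667735e-01],
       [ 0.00000000e+00,  0.00000000e+00,  0.00000000e+00,
         1.00000000e+00]])}
[268.2 189.4] 130 [ 0.4611 -0.2436  0.1134  1.    ]
```

View pics/s1c.png

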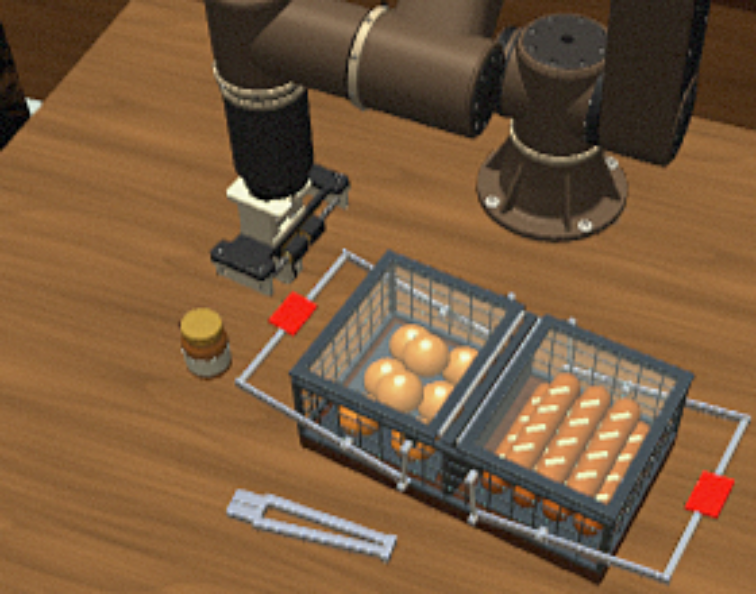

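View pics/wrist1.png

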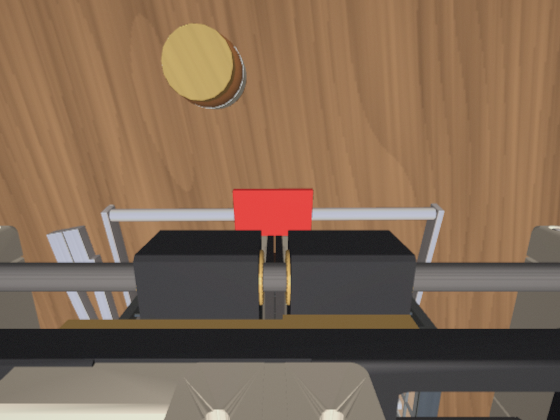

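The tool is centred on the pad: in the wrist view the pad spans u 234–312 and the fingertips are at about (274,240). Its outer edge measures 20.9 mm beyond the pad centre, which agrees with the given 20 mm. I'll descend to just above it.

Emit:
play_rows(targets=[[0, 0, 0, 0.001, 0, -0.015, 0], [0, 0, 0, 0.001, 0, -0.015, 0], [0, 0, 0, 0, 0, -0.015, 0], [0, 0, 0, 0, 0, -0.01, 0], [0, 0, 0, 0, 0, -0.004, 0], [0, 0, 0, 0, 0, -0.004, 0], [0, 0, 0, 0, 0, -0.004, 0], [0, 0, 0, 0, 0, -0.004, 0]])

```text
t: 2.62
eef_pos: [0.4634, -0.2261, 0.1192]
ee_rot: [3.138, -0.002, -1.732]
force: [-3.9, -3.4, 7.0]
width: 0.0007
```

Emit:
play_rows(targets=[[0, 0, 0, 0, 0, -0.005, 0], [0, 0, 0, 0, 0, -0.005, 0], [0, 0, 0, 0, 0, -0.005, 0], [0, 0, 0, 0, 0, -0.005, 0], [0, 0, 0, 0, 0, -0.005, 0]])

```text
t: 3.25
eef_pos: [0.4628, -0.229, 0.0979]
ee_rot: [3.14, -0.007, -1.73]
force: [-3.7, 0.2, 5.8]
width: 0.0002
```

Run:
```python
from h import *
s=get_state();print({k:np.round(v,3).tolist() for k,v in s.items()})
im,d=grab_frame("scene");cv2.imwrite("pics/s2c.png",cv2.resize(im[60:280,120:400],None,fx=2.7,fy=2.7))
```

```text
{'t': 3.25, 'q': [-0.074, 0.239, -0.522, 0.009, -0.812, -0.092], 'qd': [-0.002, 0.044, -0.044, 0.008, 0.092, -0.001], 'joint_efforts': [0.808, -39.961, 22.747, 4.786, 0.909, 0.02], 'eef_pos': [0.463, -0.229, 0.098], 'ee_rot': [3.14, -0.007, -1.73], 'force': [-3.697, 0.197, 5.845], 'moment': [-0.091, 1.12, -0.024], 'width': 0.0}
```

View pics/s2c.png

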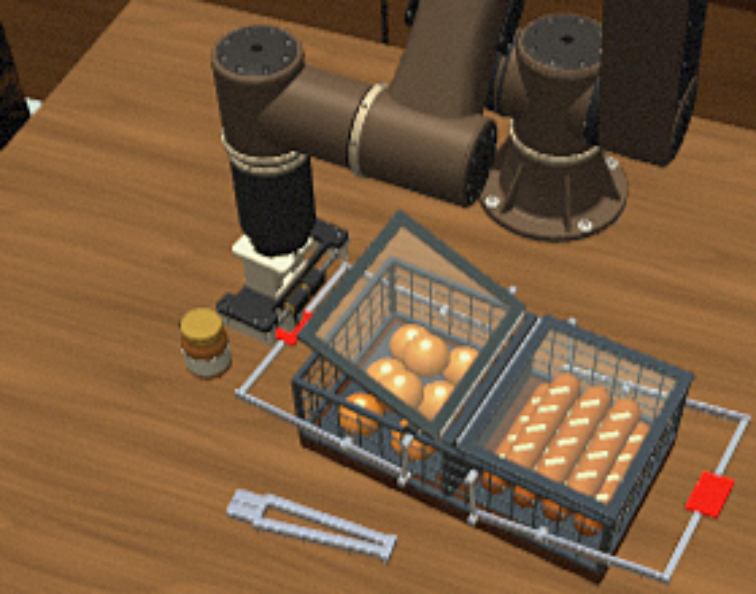

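The right lid is rising evenly and the left one stays shut. Before pressing further I'll check how far the arm's links are from the lid's remaining sweep.

Run:
```python
from h import *
c=np.array([.508,.066]);ex=np.array([.988,-.157]);ey=np.array([.157,.988])
v,u=np.mgrid[0:420,0:560]
for n in("scene","top"):
    im,D=grab_frame(n);k=camera_params(n);K=k["camera_matrix"];E=k["extrinsics"]
    cam=np.stack([(u-K[0,2])/K[0,0]*D,-(v-K[1,2])/K[1,1]*D,-D],-1)
    P=(cam-E[:3,3])@E[:3,:3]
    xc=(P[...,:2]-c)@ex;yc=(P[...,:2]-c)@ey;z=P[...,2]
    m=(D>0)&(abs(xc)<.16)&(yc>-.3)&(yc<.05)&(z>.17)
    th=np.arctan2(z-.156,-(yc+.014)); r=np.hypot(z-.156,yc+.014)
    print(n,m.sum())
    for lo in np.arange(0,1.3,.1):
        q=m&(th>lo)&(th<=lo+.1)
        if q.any():
            print(round(lo,1),q.sum(),"r min %.3f max %.3f"%(r[q].min(),r[q].max()),"beyond .21 min r",r[q&(r>.215)].min() if (q&(r>.215)).any() else None, "xc",xc[q].min().round(3),xc[q].max().round(3))
```

```text
scene 11300
0.0 141 r min 0.243 max 0.284 beyond .21 min r 0.24286923647510245 xc -0.095 0.099
0.1 370 r min 0.245 max 0.289 beyond .21 min r 0.24544116846742411 xc -0.097 0.099
0.2 67 r min 0.263 max 0.296 beyond .21 min r 0.2626636805177391 xc -0.012 0.054
0.3 171 r min 0.042 max 0.304 beyond .21 min r 0.25985464758115295 xc -0.089 0.105
0.4 2397 r min 0.030 max 0.321 beyond .21 min r 0.26839847766007263 xc -0.122 0.124
0.5 1003 r min 0.026 max 0.345 beyond .21 min r 0.2702275050956194 xc -0.125 0.124
0.6 410 r min 0.023 max 0.370 beyond .21 min r 0.28483227932521654 xc -0.121 0.127
0.7 326 r min 0.020 max 0.407 beyond .21 min r 0.3101516330853798 xc -0.12 0.122
0.8 302 r min 0.019 max 0.457 beyond .21 min r 0.33831930919817355 xc -0.114 0.107
0.9 817 r min 0.017 max 0.472 beyond .21 min r 0.3369379782976878 xc -0.095 0.118
1.0 508 r min 0.017 max 0.444 beyond .21 min r 0.32383343032167694 xc -0.106 0.122
1.1 436 r min 0.015 max 0.400 beyond .21 min r 0.30232143093008335 xc -0.079 0.095
1.2 849 r min 0.288 max 0.524 beyond .21 min r 0.2881222182368944 xc -0.159 0.041
top 6856
0.0 6
[... 340 characters left out ...]
yond .21 min r 0.2736074779557378 xc -0.126 0.122
0.5 225 r min 0.026 max 0.339 beyond .21 min r 0.2816119745931309 xc -0.127 0.121
0.6 134 r min 0.022 max 0.359 beyond .21 min r 0.30298266683436664 xc -0.124 0.118
0.7 66 r min 0.020 max 0.401 beyond .21 min r 0.331934015528609 xc -0.122 0.12
0.8 81 r min 0.019 max 0.452 beyond .21 min r 0.37452974787752197 xc -0.119 0.116
0.9 1040 r min 0.019 max 0.473 beyond .21 min r 0.3694393786325048 xc -0.117 0.104
1.0 722 r min 0.017 max 0.445 beyond .21 min r 0.3447148900373327 xc -0.095 0.11
1.1 590 r min 0.016 max 0.411 beyond .21 min r 0.339196344220604 xc -0.115 0.09
1.2 709 r min 0.016 max 0.523 beyond .21 min r 0.3382400520613045 xc -0.16 0.034
```

Run:
```python
from h import *
c=np.array([.508,.066]);ex=np.array([.988,-.157]);ey=np.array([.157,.988])
v,u=np.mgrid[0:420,0:560]
im,D=grab_frame("scene");k=camera_params("scene");K=k["camera_matrix"];E=k["extrinsics"]
cam=np.stack([(u-K[0,2])/K[0,0]*D,-(v-K[1,2])/K[1,1]*D,-D],-1)
P=(cam-E[:3,3])@E[:3,:3]
xc=(P[...,:2]-c)@ex;yc=(P[...,:2]-c)@ey;z=P[...,2]
for x0 in np.arange(-.26,.08,.04):
  for y0 in np.arange(-.32,0,.04):
    q=(D>0)&(xc>x0)&(xc<=x0+.04)&(yc>y0)&(yc<=y0+.04)&(z>.30)
    if q.sum()>3: print("x %.2f y %.2f zmin %.3f zmax %.3f n%d"%(x0,y0,z[q].min(),z[q].max(),q.sum()))
```

```text
x -0.26 y -0.08 zmin 0.634 zmax 0.711 n109
x -0.22 y -0.20 zmin 0.651 zmax 0.702 n21
x -0.22 y -0.16 zmin 0.685 zmax 0.713 n111
x -0.22 y -0.12 zmin 0.676 zmax 0.717 n240
x -0.22 y -0.08 zmin 0.590 zmax 0.706 n237
x -0.18 y -0.20 zmin 0.599 zmax 0.675 n50
x -0.18 y -0.16 zmin 0.639 zmax 0.700 n261
x -0.18 y -0.12 zmin 0.641 zmax 0.700 n332
x -0.18 y -0.08 zmin 0.550 zmax 0.677 n280
x -0.14 y -0.20 zmin 0.555 zmax 0.618 n71
x -0.14 y -0.16 zmin 0.598 zmax 0.663 n231
x -0.14 y -0.12 zmin 0.601 zmax 0.660 n330
x -0.14 y -0.08 zmin 0.519 zmax 0.643 n300
x -0.10 y -0.20 zmin 0.549 zmax 0.584 n28
x -0.10 y -0.16 zmin 0.555 zmax 0.616 n184
x -0.10 y -0.12 zmin 0.557 zmax 0.621 n341
x -0.10 y -0.08 zmin 0.452 zmax 0.609 n234
x -0.06 y -0.32 zmin 0.525 zmax 0.534 n52
x -0.06 y -0.28 zmin 0.303 zmax 0.532 n40
x -0.06 y -0.24 zmin 0.504 zmax 0.511 n18
x -0.06 y -0.20 zmin 0.504 zmax 0.515 n24
x -0.06 y -0.16 zmin 0.509 zmax 0.572 n194
x -0.06 y -0.12 zmin 0.512 zmax 0.573 n322
x -0.06 y -0.08 zmin 0.426 zmax 0.559 n223
x -0.06 y -0.04 zmin 0.420 zmax 0.509 n86
x -0.02 y -0.32 zmin 0.526 zmax 0.536 n127
x -0.02 y -0.28 zmin 0.301 zmax 0.533 n349
x -0.02 y -0.24 zmin 0.502 zmax 0.515 n144
x -0.02 y -0.20 zmin 0.497 zmax 0.519 n148
x -0.02 y -0.16 zmin 0.494 zmax 0.533 n200
x -0.02 y -0.12 zmin 0.431 zmax 0.530 n239
x -0.02 y -0.08 zmin 0.430 zmax 0.521 n226
x -0.02 y -0.04 zmin 0.424 zmax 0.515 n152
x 0.02 y -0.32 zmin 0.300 zmax 0.535 n654
x 0.02 y -0.28 zmin 0.300 zmax 0.534 n775
x 0.02 y -0.24 zmin 0.433 zmax 0.509 n259
x 0.02 y -0.20 zmin 0.438 zmax 0.507 n231
x 0.02 y -0.16 zmin 0.431 zmax 0.509 n260
x 0.02 y -0.12 zmin 0.437 zmax 0.503 n218
x 0.02 y -0.08 zmin 0.436 zmax 0.498 n198
x 0.02 y -0.04 zmin 0.445 zmax 0.491 n33
```

Everything on the arm is at least 40 mm outside the lid's 203 mm sweep. The wrist tube passes over it at about 0.41 m, which will be about 0.37 m at the bottom of the press; the lid reaches 0.33 m. I'll keep pressing.

Emit:
play_rows(targets=[[0, 0, 0, 0, 0, -0.005, 0], [0, 0, 0, 0, 0, -0.005, 0], [0, 0, 0, 0, 0, -0.005, 0], [0, 0, 0, 0, 0, -0.005, 0], [0, 0, 0, 0, 0, -0.005, 0]])

```text
t: 4.08
eef_pos: [0.4629, -0.2292, 0.0755]
ee_rot: [-3.142, -0.007, -1.729]
force: [-2.4, 2.7, 4.0]
width: 0.0005
```

Run:
```python
from h import *
s=get_state();print({k:np.round(v,3).tolist() for k,v in s.items()})
im,d=grab_frame("scene");cv2.imwrite("pics/s3c.png",cv2.resize(im[60:280,120:400],None,fx=2.7,fy=2.7))
```

```text
{'t': 4.075, 'q': [-0.074, 0.269, -0.548, 0.011, -0.755, -0.092], 'qd': [0.003, 0.051, -0.043, -0.001, 0.097, -0.001], 'joint_efforts': [-0.606, -41.492, 21.642, 5.358, 0.754, -0.019], 'eef_pos': [0.463, -0.229, 0.076], 'ee_rot': [-3.142, -0.007, -1.729], 'force': [-2.397, 2.659, 4.036], 'moment': [0.909, 0.856, 0.024], 'width': 0.0}
```

View pics/s3c.png

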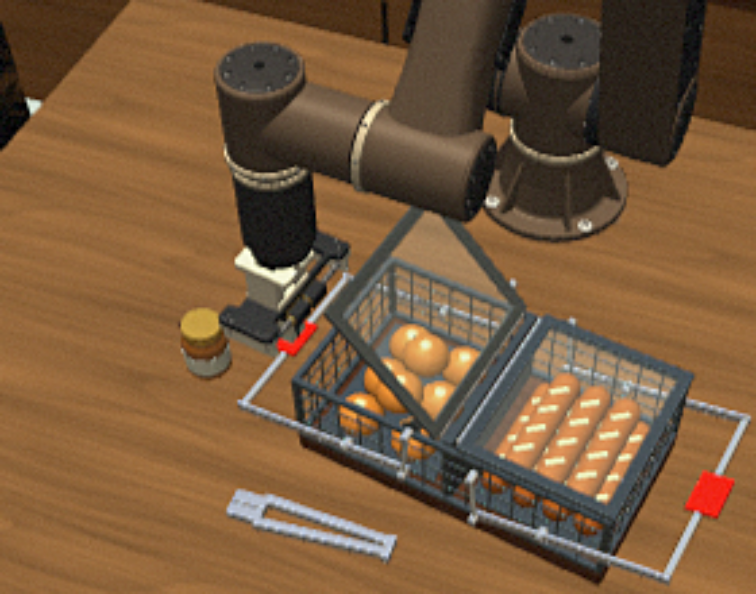

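Emit:
play_rows(targets=[[0, 0, 0, 0, 0, -0.005, 0], [0, 0, 0, 0, 0, -0.005, 0], [0, 0, 0, 0, 0, -0.003, 0]])

```text
t: 4.5
eef_pos: [0.4636, -0.2289, 0.063]
ee_rot: [-3.14, -0.007, -1.728]
force: [-10.9, 9.5, 35.1]
width: 0.0003
```

```bash
cat > lid.py <<'E'
from h import *
import sys
s=get_state();print({k:np.round(s[k],3).tolist() for k in("t","eef_pos","ee_rot","force","moment")})
im,D=grab_frame("scene");cv2.imwrite(f"pics/{sys.argv[1]}.png",cv2.resize(im[60:280,120:400],None,fx=2.7,fy=2.7))
c=np.array([.508,.066]);ex=np.array([.988,-.157]);ey=np.array([.157,.988])
v,u=np.mgrid[0:420,0:560]
k=camera_params("scene");K=k["camera_matrix"];E=k["extrinsics"]
cam=np.stack([(u-K[0,2])/K[0,0]*D,-(v-K[1,2])/K[1,1]*D,-D],-1)
P=(cam-E[:3,3])@E[:3,:3]
xc=(P[...,:2]-c)@ex;yc=(P[...,:2]-c)@ey;z=P[...,2]
r=np.hypot(z-.156,yc+.014);th=np.arctan2(z-.156,-(yc+.014))
q=(D>0)&(abs(xc)<.118)&(r>.12)&(r<.2)&(th>-.06)&(th<1.3)
h,e=np.histogram(th[q],np.arange(-.06,1.3,.02));i=h.argmax();print("lid th ~",e[i].round(2),h[i], "median",np.median(th[q]).round(3))
E
python3 lid.py s4
```

```text
{'t': 4.5, 'eef_pos': [0.464, -0.229, 0.063], 'ee_rot': [-3.14, -0.007, -1.728], 'force': [-10.88, 9.518, 35.106], 'moment': [3.494, 3.684, 0.018]}
lid th ~ 1.02 576 median 1.027
```

View pics/s4.png

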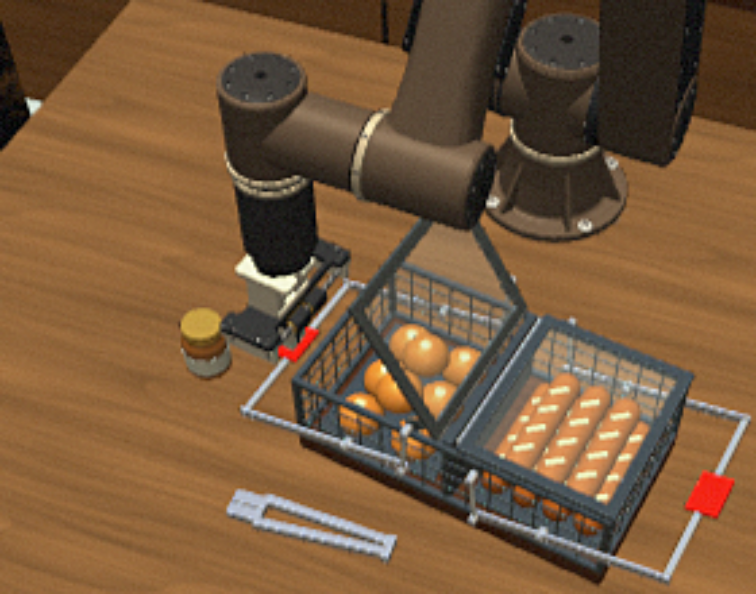

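The lid is fully up (about 1.02 rad) and the lever is on its stop. I'll hold here.

Emit:
play_rows(targets=[[0, 0, 0, 0, 0, 0, 0], [0, 0, 0, 0, 0, 0, 0], [0, 0, 0, 0, 0, 0, 0], [0, 0, 0, 0, 0, 0, 0]])

```text
t: 5.05
eef_pos: [0.4634, -0.2288, 0.0639]
ee_rot: [-3.14, -0.007, -1.728]
force: [-1.1, 1.1, 4.9]
width: 0.0003
```

Emit:
play_rows(targets=[[0, 0, 0, 0, 0, -0.001, 0], [0, 0, 0, 0, 0, 0, 0], [0, 0, 0, 0, 0, 0, 0], [0, 0, 0, 0, 0, 0, 0], [0, 0, 0, 0, 0, 0, 0], [0, 0, 0, 0, 0, 0, 0], [0, 0, 0, 0, 0, 0, 0], [0, 0, 0, 0, 0, 0, 0], [0, 0, 0, 0, 0, 0, 0], [0, 0, 0, 0, 0, 0, 0]])

```text
t: 6.3
eef_pos: [0.4635, -0.2288, 0.0638]
ee_rot: [-3.141, -0.008, -1.727]
force: [-1.8, 2.7, 4.8]
width: 0.0004
```

```bash
python3 lid.py s5
```

```text
{'t': 6.3, 'eef_pos': [0.463, -0.229, 0.064], 'ee_rot': [-3.141, -0.008, -1.727], 'force': [-1.812, 2.722, 4.757], 'moment': [0.774, 0.83, -0.024]}
lid th ~ 1.02 555 median 1.025
```

Stable at 1.02 rad. I'll hold long enough to pass three seconds with margin.

Emit:
play_rows(targets=[[0, 0, 0, 0, 0, 0, 0], [0, 0, 0, 0, 0, -0.0005, 0], [0, 0, 0, 0, 0, 0, 0], [0, 0, 0, 0, 0, 0, 0], [0, 0, 0, 0, 0, -0.0005, 0], [0, 0, 0, 0, 0, 0, 0], [0, 0, 0, 0, 0, 0, 0], [0, 0, 0, 0, 0, -0.0005, 0], [0, 0, 0, 0, 0, 0, 0], [0, 0, 0, 0, 0, 0, 0], [0, 0, 0, 0, 0, 0, 0], [0, 0, 0, 0, 0, 0, 0]])

```text
t: 7.85
eef_pos: [0.4635, -0.2288, 0.0639]
ee_rot: [-3.141, -0.008, -1.726]
force: [-2.0, 1.8, 4.7]
width: 0.0006
```

```bash
python3 lid.py s6
```

```text
{'t': 7.85, 'eef_pos': [0.464, -0.229, 0.064], 'ee_rot': [-3.141, -0.008, -1.726], 'force': [-1.964, 1.756, 4.661], 'moment': [0.741, 0.804, 0.077]}
lid th ~ 1.02 589 median 1.026
```

Emit:
play_rows(targets=[[0, 0, 0, 0, 0, 0.002, 0], [0, 0, 0, 0, 0, 0.003, 0], [0, 0, 0, 0, 0, 0.004, 0], [0, 0, 0, 0, 0, 0.004, 0], [0, 0, 0, 0, 0, 0.004, 0], [0, 0, 0, 0, 0, 0.004, 0], [0, 0, 0, 0, 0, 0.004, 0], [0, 0, 0, 0, 0, 0.004, 0]])

```text
t: 8.9
eef_pos: [0.4632, -0.2299, 0.0953]
ee_rot: [-3.141, -0.01, -1.726]
force: [-2.7, -1.2, 5.5]
width: 0.0007
```

```bash
python3 lid.py s7
```

```text
{'t': 8.9, 'eef_pos': [0.463, -0.23, 0.095], 'ee_rot': [-3.141, -0.01, -1.726], 'force': [-2.702, -1.231, 5.48], 'moment': [-0.086, 0.955, 0.018]}
lid th ~ 0.5 546 median 0.5
```

Emit:
play_rows(targets=[[0, 0, 0, 0, 0, 0.004, 0], [0, 0, 0, 0, 0, 0.004, 0], [0, 0, 0, 0, 0.0005, 0.004, 0], [0, 0, 0, 0, 0.0005, 0.003, 0], [0, 0, 0, 0, 0.0005, 0.002, 0], [0, 0, 0, 0, 0.0005, 0.002, 0], [0, 0, 0, 0, 0.0005, 0.002, 0]])

```text
t: 9.82
eef_pos: [0.4638, -0.2266, 0.1203]
ee_rot: [-3.14, -0.009, -1.725]
force: [-2.0, -0.6, 5.8]
width: 0.0004
```

```bash
python3 lid.py s8
```

```text
{'t': 9.825, 'eef_pos': [0.464, -0.227, 0.12], 'ee_rot': [-3.14, -0.009, -1.725], 'force': [-1.984, -0.573, 5.765], 'moment': [-0.356, 1.129, -0.034]}
lid th ~ 0.1 567 median 0.109
```

Emit:
play_rows(targets=[[0, 0, 0, 0, 0.0005, 0.0015, 0], [0, 0, 0, 0, 0.0005, 0.0015, 0], [0, 0, 0, 0, 0, 0.001, 0], [0, 0, 0, 0, 0, 0.001, 0], [0, 0, 0, 0, 0, 0.001, 0], [0, 0, 0, 0, 0, 0.001, 0], [0, 0, 0, 0, 0, 0.001, 0], [0, 0, 0, 0, 0, 0.001, 0]])

```text
t: 10.88
eef_pos: [0.4646, -0.2247, 0.1306]
ee_rot: [-3.138, -0.008, -1.725]
force: [-0.5, 0.2, -0.5]
width: 0.0006
```

```bash
python3 lid.py s9
```

```text
{'t': 10.875, 'eef_pos': [0.465, -0.225, 0.131], 'ee_rot': [-3.138, -0.008, -1.725], 'force': [-0.469, 0.171, -0.518], 'moment': [0.021, 0.111, 0.057]}
lid th ~ 0.02 501 median 0.037
```

View pics/s9.png

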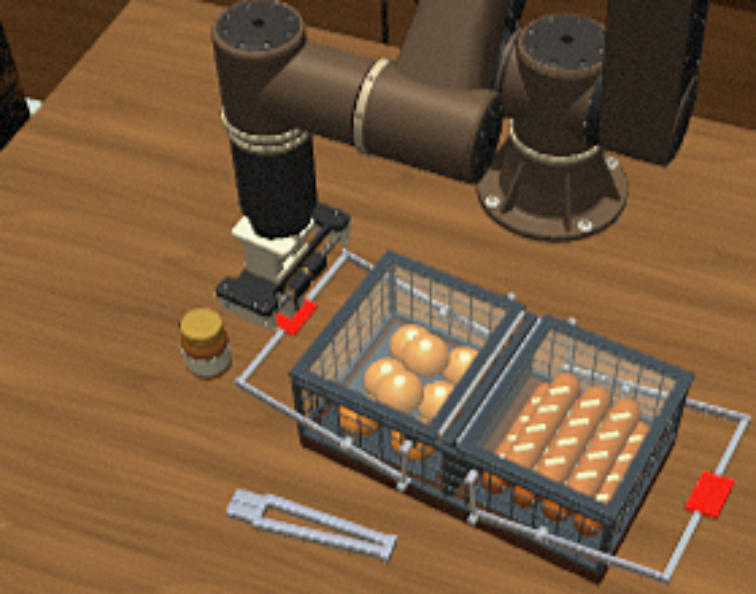

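The lid is shut and the contact force is gone. I'll withdraw upward, then outward.

Emit:
play_rows(targets=[[0, 0, 0, 0, 0, 0.01, 0], [0, 0, 0, 0, 0, 0.02, 0], [0, 0, 0, 0, 0, 0.03, 0], [0, 0, 0, 0, 0, 0.03, 0], [0, 0, 0, -0.01, -0.03, 0.03, 0], [0, 0, 0, -0.02, -0.04, 0.01, 0], [0, 0, 0, -0.02, -0.04, 0, 0], [0, 0, 0, -0.02, -0.04, 0, 0], [0, 0, 0, -0.02, -0.04, 0, 0], [0, 0, 0, 0, 0, 0, 0], [0, 0, 0, 0, 0, 0, 0]])

```text
t: 12.3
eef_pos: [0.3714, -0.4205, 0.2734]
ee_rot: [-3.131, -0.011, -1.723]
force: [-0.6, -0.2, -0.1]
width: 0.0001
```

```bash
python3 lid.py s10
python3 - <<'E'
from h import *
im,D=grab_frame("top");cv2.imwrite("pics/top10.png",im)
a=np.load("pics/scene0.npy");im2,b=grab_frame("scene")
for n,(x0,x1,y0,y1) in dict(caseR=(230,310,150,235),caseL=(300,380,175,270),honey=(185,207,172,202),jam=(420,448,235,266),tongs=(203,268,238,268)).items():
    d=(b-a)[y0:y1,x0:x1];print(n,"mean diff",d.mean().round(4),"frac>8mm",(abs(d)>.008).mean().round(3))
i0=cv2.imread("pics/scene0.png")
for n,(x0,x1,y0,y1) in dict(honey=(180,212,168,206),jam=(416,452,232,270),tongs=(200,272,235,270)).items():
    print(n,cv2.phaseCorrelate(np.float32(cv2.cvtColor(i0[y0:y1,x0:x1],6)),np.float32(cv2.cvtColor(im2[y0:y1,x0:x1],6))))
E
```

```text
{'t': 12.3, 'eef_pos': [0.371, -0.42, 0.273], 'ee_rot': [-3.131, -0.011, -1.723], 'force': [-0.622, -0.242, -0.076], 'moment': [0.101, 0.116, 0.033]}
lid th ~ 0.02 524 median 0.037
caseR mean diff 0.0002 frac>8mm 0.147
caseL mean diff 0.0006 frac>8mm 0.119
honey mean diff -0.0183 frac>8mm 0.198
jam mean diff 0.0002 frac>8mm 0.132
tongs mean diff -0.0002 frac>8mm 0.119
honey ((0.013564855284769806, 0.11676519545672193), 1.0079149425029754)
jam ((0.028701268044944328, -0.07366029638655647), 0.9981483085287942)
tongs ((-0.033437864349444624, 0.032988363817665345), 0.9733932255594818)
```

View pics/s10.png

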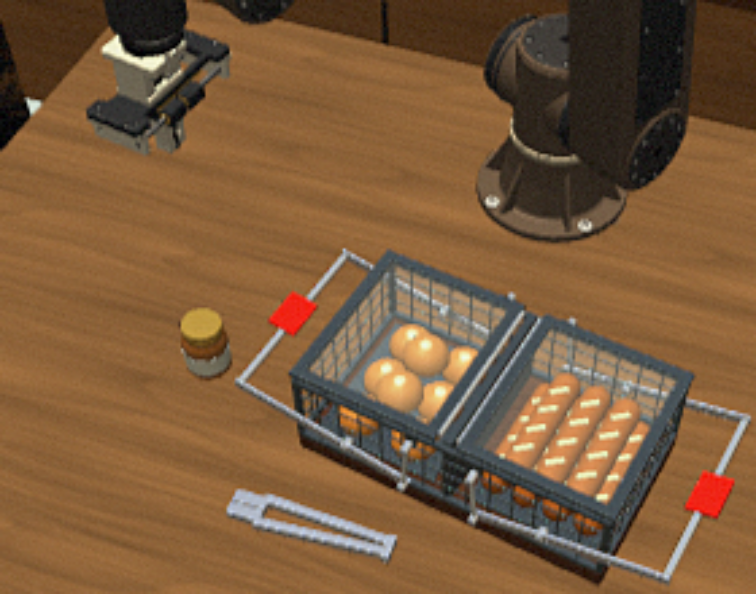

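```bash
python3 -c "
from station import *
print(job_done())"
```

```text
the job is handed in; nothing more can be done
None
```

The rolls' lid was raised, held fully up and let down softly by the lever alone, and I've handed the job in; no verdict was reported.

- **Which lever:** the rolls were in the right (-y) bay, so I pressed the right red pad with the closed fingertips down to its stop.
- **Open and hold:** the lid measured about 1.02 rad in the camera depth. It stayed there for about 3.3 s.
- **Lowering:** I let the pad up over about 3 s. The lid came down at about 0.5 rad/s, slower near the end, and fingertip contact lasted until the lid was nearly shut. I then withdrew up and outward.

**Last checks:**
- **Lids:** both look shut. The right lid's depth fit reads 0.02–0.04 rad, which is at or above the 0.03 limit. I put that down to the lid's thickness, because the depth over that bay differs from the start by only 0.2 mm on average. Single pixels there are noisy, with 12–15% differing by more than 8 mm.
- **Jars and tongs:** they are unmoved, within about 0.1 pixel of the first picture. The depth patch around the honey jar did change (mean −18 mm). I didn't look into why; the picture shows the jar upright and in place.
- **Forces:** the arm is clear of everything and reads under 1 N. The highest wrist reading I saw was about 38 N, when the lever met its stop.

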